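# Snap the power board of the hall's induction hob onto its locking supports

### The arm

A 6-joint arm with a two-finger parallel gripper is mounted at the origin on the work surface. World frame = base frame: x ahead of the robot, y to its left, z up, the work surface at z = 0. Lengths are in m, angles in rad, forces in N, time in s.
With the tool pointing down it reaches from about 0.3 to 0.95 m from the base axis. Payload 3.1 kg.
Tool frame: the origin (TCP) lies midway between the tips of the shut fingers; the grasp point (between the pads) lies behind it (r.hold_point_z is the z of the grasp point in the tool frame, in m); z points along the fingers, y is the line along which they close (so a half turn about z gives the same grasp; the last joint's range is limited). The gripper opens to 85 mm and grips with 20 to 120 N. Pads are 22 mm wide; open, the fingers measure 114 mm over their backs; the gripper's body (76 mm by 85 mm) begins 54 mm behind the grasp point. The pads swing forward as they close: fully open they stand 13 mm farther back than shut.
Start: joints at [-1.201, 0.308, 1.634, -0, 1.2, -0.07], TCP at [0.266, -0.566, 0.231] pointing down, gripper open.
Joint ranges: [-3.06, 3.06], [-0.79, 1.96], [0.05, 2.63], [-1.19, 4.34], [0.05, 2.64], [-2.94, 2.94]. Speed limits (rad/s): [2.79, 2.79, 3.14, 3.14, 3.14, 3.14].

### API

Orientations are given as a unit quaternion [w, x, y, z].
In Python, from cell import r, imaging, sign_off gives the robot as it stands.
- The arm moves only by the tool arm_command, never from a script. Its argument "series" is a list of rows, each a list of 7 numbers: the shift along the tool's x, y, z in mm, then the turn, a rotation vector about the tool's x, y, z in rad, then the gripper's target within -1 to 1 (fully open at 1, half-way at 0, shut at -1). A call has 1 to 10 rows; each row shifts and turns the commanded pose from where the row before left it, along the tool's axes as they then stand; what a row does not reach is not made up. A row lasts 1/10 s, in which the tool goes at most 50 mm and 8.59 degrees, less where a joint would pass 70% of its speed; a pose out of reach is approached as far as the arm can. A call is refused whole if a number of a shift passes 50 or a number of a turn 0.15, either way. A call with a gripper value outside its range is refused whole. The fingers move at their own pace and stop on an object; "grip_force" is the grip in N (left out, the last holds). Time passes only in rows, so rows that do not move let the fingers close. It gives the time, the measured TCP pose, the force, the opening and the grip force at its end, in the units of the state.
- r.get_obs(): the state, without advancing time (a new reading comes with each control period).
- imaging.grab_frame(name): name is "side" or "top"; returns a dict with "image" (400x640x3 uint8, red, green, blue), "fx", "fy", "cx", "cy" (pixels), "extrinsics" (4x4, takes a point from world to camera coordinates). Camera axes: x right, y up, looking along -z (the intrinsics and any distortion apply to the point x, -y, -z); pixel columns grow to the right and rows downward; lengths in m; the calibration is good to about 2 mm. A picture is of the moment at which its call begins. There is no depth.
- sign_off(): hands the job in; it is judged then, once.
The state is a dict: "clock": time; "joint_pos": joint angles; "dq": joint speeds; "effort": joint torques, N m; "eef_pos": TCP position; "orientation": TCP orientation; "contact_force": force on the tool from outside, world axes, zero at the start; "moment": the same for the moment, N m; "finger_gap": finger opening in m; "gripper_force": force on a finger pad.
Only numpy, scipy, OpenCV 4.12 (cv2) and the standard library are available. Lean on these libraries where they do the work, as an engineer would, in place of code of your own. Each camera call takes 0.05 s, during which the arm holds its last target. There are 200 camera calls.

### The job

The hall's induction hob lies open for repair: take the green power board off the cork trivet and set it over the four black locking supports in the hob, with its blue terminal block towards the fan. Then press it down until all four supports have clicked through their holes and the board lies fully home, firmly but never with more than about 20 N, which would crack it. Let go of it, and leave the other things on the table where they are.

Things in the scene. Friction and masses are not known exactly. Their poses are not given: they have to be found in the camera images.
- hob: Open lower shell of an induction hob, white plastic, in place on four 7 mm rubber feet: 300 (x) by 280 (y) mm, wall tops 41 mm above the table, walls 3 mm thick. Origin on the table under its centre, z up, x away from its front. Inside, in mm: copper coil 164 across at (58, 0), top 33 up; black 80 mm fan at (-89, 86), top 33 up; board bay at (-85, -45) with four black nylon supports
- shell (a joint): How far the shell is pressed down on its rubber feet, in m: 0 at rest, 1 mm for every 10 N pressed on it or on the board in it. It springs back
- board: Green board 84 (x) by 130 (y) by 2.5 mm, 160 to 260 g, face up on the trivet, turned less than 0.7 rad from the hob. Origin at the centre of its underside, z up. On its middle a silvery finned heatsink, 26 (x) by 60 (y) mm, top 33 mm above the underside: hold it across the 26 mm with 15 to 20 N. At the +y end a blue terminal block, 15 mm high; at the -y end a round capacitor, 21 mm high
- bay (a point): Nominal middle of the four supports at the height of their shoulders, 25 mm above the table; axes as the hob's. The supports stand on a steel carrier clamped through slots, so all four together may sit up to 4.5 mm off along x and y (not turned, height exact). The underside of a fully seated board is at this height, its axes along these
- place0 (a point): Nominal place of the near right support (x -34, y -57 mm from bay), level with its shoulder. Takes hole0. All four are alike: pillar 13 mm across up to the hard shoulder, 5 mm neck, and an arrow head of two sprung barbs, 9.4 mm wide along y at 3.4 to 3.9 mm above the shoulder, tapering to a blunt 3 mm tip 12 mm above the shoulder
- place1 (a point): Nominal place of the near left support (x -34, y +57 mm from bay), level with its shoulder. Takes hole1. A board with a tip in every hole rests about 7 mm above the shoulders; one lying on top of the tips is 12 mm above them. A tip enters its hole from up to 1.6 mm off centre
- place2 (a point): Nominal place of the far right support (x +34, y -57 mm from bay), level with its shoulder. Takes hole2. Pressed on its own, a support resists with 5 to 8 N in the first 3 mm, then slides for 3 mm at about half of that; its barbs spring out above the board only in the last 1 mm before the shoulder
- place3 (a point): Nominal place of the far left support (x +34, y +57 mm from bay), level with its shoulder. Takes hole3. A tip stands 9.5 mm above a seated board: press beside it, not on it. While only some supports are home the board tilts up to 0.12 rad and a corner may rise off its tip; that is harmless
- hole0 (a point): Centre of the board's near right hole, 7 mm wide (x -34, y -57 mm in the board's frame), at its underside. Goes on the support at place0
- hole1 (a point): Centre of the board's near left hole (x -34, y +57 mm), at its underside. Goes on the support at place1. Beside each hole, 21 mm inward along y (x +-34, y +-36 mm), the board is bare, 8 mm or more clear of other parts for shut fingers 26 mm wide in x and 16 in y
- hole2 (a point): Centre of the board's far right hole (x +34, y -57 mm), at its underside. Goes on the support at place2
- hole3 (a point): Centre of the board's far left hole (x +34, y +57 mm), at its underside. Goes on the support at place3
- trivet: Cork trivet 120 by 150 by 10 mm, fixed, left or right of the hob; the board lies on it at first. Origin at the centre of its underside
- screw_dish: Steel dish with the hob's screws, 110 by 140 by 18 mm, fixed, on the other side of the hob. Origin at the centre of its underside
- jam_jar: Bystander: jar of dark red jam, 68 mm across, 83 mm high. Origin at the centre of its underside
- jar_lid: Bystander: gold jar lid, 66 mm across, 12 mm high. Origin at the centre of its underside
- punnet: Bystander: clear punnet of grapes, 110 by 170 by 55 mm. Origin at the centre of its underside
- screwdriver: Bystander: screwdriver with a red handle, 190 mm long, lying. Origin near its middle
- spoon: Bystander: steel spoon, 160 mm long, lying. Origin near its middle
Things that resemble listed ones, but are neither listed nor needed, are in the scene too. Of the things like the board, leave any that is orange or purple; of the rest the smaller one is meant.

How it is judged:
By the outcome, as a careful person would: the job done as asked, in the order asked, and still so for the second after the job is handed in, with the robot touching nothing.
It also fails if it takes over 67 s, if anything falls off the work surface, if the arm or the gripper's body presses on something with over 40 N, if the wrist force passes 120 N, or if a joint passes its speed limit or range.

## Working session

There is one attempt and no reset: what is moved stays moved. The work goes in short steps, Python scripts to look and compute and a tool call to move; the robot and the scene stay as the last step left them, time stands still between calls to the robot, and variables do not carry over. Pictures are saved under pics/ and viewed, at most 10 in all, crops included, and the job is handed in when it is done.

Besides the shell and the picture viewer there is one more tool, called by a JSON object that holds its "fn" and its "kwargs", one argument or row to a line. arm_command: Moves the arm, as the interface text tells. Its arguments: {"type":"object","properties":{"series":{"type":"array","items":{"type":"array","items":{"type":"number"}}},"grip_force":{"type":"number"}},"required":["series"]}

```bash
mkdir -p pics; ls; cat > h.py <<'E'
import numpy as np, cv2
from cell import r, imaging
def grab(n,save=None):
    f=imaging.grab_frame(n)
    if save: cv2.imwrite(save,cv2.cvtColor(f['image'],cv2.COLOR_RGB2BGR))
    return f
def ray(f,u,v):
    E=np.array(f['extrinsics']);R=E[:3,:3];t=E[:3,3]
    d=np.array([(u-f['cx'])/f['fx'],-(v-f['cy'])/f['fy'],-1.])
    return -R.T@t, R.T@d
def onz(f,u,v,z):
    o,d=ray(f,u,v); return o+d*(z-o[2])/d[2]
def proj(f,p):
    E=np.array(f['extrinsics']);c=E[:3,:3]@np.array(p)+E[:3,3]
    return np.array([f['cx']+f['fx']*c[0]/-c[2], f['cy']-f['fy']*c[1]/-c[2]])
def tri(f1,p1,f2,p2):
    o1,d1=ray(f1,*p1);o2,d2=ray(f2,*p2)
    A=np.stack([d1,-d2],1);s=np.linalg.lstsq(A,o2-o1,rcond=None)[0]
    a=o1+s[0]*d1;b=o2+s[1]*d2
    return (a+b)/2,np.linalg.norm(a-b)
E
python3 - <<'E'
from h import *
for n in('top','side'):
    f=grab(n,f'pics/{n}0.png'); print(n,f['fx'],f['cx'],f['cy'],[k for k in f]);print(np.round(ray(f,f['cx'],f['cy']),3))
print(r.get_obs(), r.hold_point_z)
E
```

```text
pics
top 520.5171684606629 319.5459260098098 199.6849459996308 ['image', 'fx', 'fy', 'cx', 'cy', 'extrinsics']
[[ 0.412 -0.102  1.437]
 [ 0.056 -0.016 -0.998]]
side 380.8711759915274 319.6466916175243 201.55884255929632 ['image', 'fx', 'fy', 'cx', 'cy', 'extrinsics']
[[ 0.144  0.728  0.655]
 [ 0.344 -0.757 -0.555]]
{'clock': 0.1, 'joint_pos': array([-1.20070624e+00,  3.08876522e-01,  1.63507205e+00, -2.06467125e-05,
        1.19972742e+00, -6.96870101e-02]), 'dq': array([-0.00141352, -0.00228398, -0.00196135,  0.00092738, -0.00155332,
        0.00042318]), 'effort': array([-1.28282450e-04, -4.16410124e+01, -2.77644002e+01, -1.12422283e-04,
        4.00627861e-03, -1.08548392e-05]), 'eef_pos': array([ 0.26578868, -0.56483224,  0.23018163]), 'orientation': array([-1.02850008e-03,  9.75920417e-01,  2.18124403e-01, -1.65380966e-04]), 'contact_force': array([ 0.30782022,  0.19466341, -0.95786419]), 'moment': array([-0.00617179,  0.00312764, -0.01758795]), 'gripper_force': 0.0, 'finger_gap': 0.0851215368371742} -0.0187
```

View pics/top0.png

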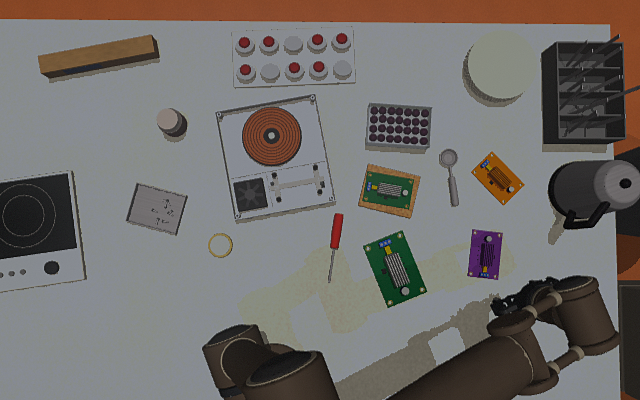

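View pics/side0.png

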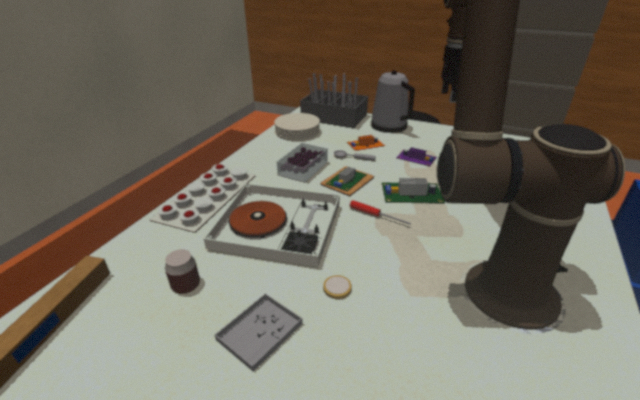

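The top view has +x up and +y left. The small green board is on the trivet at (389,190) with its blue block to the left, and the hob is centred near (275,158). The bay is at (298,183), right of the fan at (250,193). Next I'll zoom in on these areas.

```bash
python3 - <<'E'
from h import *
def avg(n,k=6):
    fs=[grab(n) for _ in range(k)]; f=fs[0]; f['image']=np.mean([x['image'] for x in fs],0); return f
import pickle
t=avg('top');s=avg('side');pickle.dump((t,s),open('fr.pkl','wb'))
def crop(f,x,y,w,h,k): 
    return cv2.resize(np.clip(f['image'][y:y+h,x:x+w]*1.3,0,255).astype(np.uint8)[:,:,::-1],None,fx=k,fy=k,interpolation=cv2.INTER_CUBIC)
c=np.vstack([np.hstack([crop(t,225,155,115,65,4),crop(t,355,155,70,65,4)]),
 np.hstack([crop(s,275,180,75,75,4),crop(s,315,155,110,75,4)])])
cv2.imwrite('pics/c1.png',c);print(c.shape)
cv2.imwrite('pics/c1b.png',crop(t,210,90,130,135,4))
E
```

```text
(560, 740, 3)
```

View pics/c1.png

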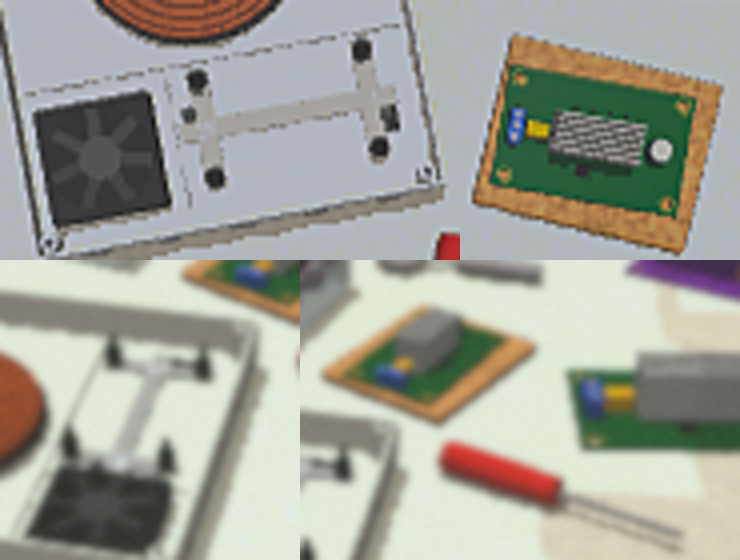

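The crop shows four black supports in the top view (crop px (198,80), (362,49), (216,177), (379,146)), and their tips are visible in the side view. The board shows four brass hole pads with the blue block at the left end. I'll measure these now.

```bash
cat > meas.py <<'E'
from h import *
def fit(src,dst):  # 2D rigid src->dst
    a=src-src.mean(0);b=dst-dst.mean(0)
    th=np.arctan2((a[:,0]*b[:,1]-a[:,1]*b[:,0]).sum(),(a*b).sum())
    R=np.array([[np.cos(th),-np.sin(th)],[np.sin(th),np.cos(th)]])
    c=dst.mean(0)-R@src.mean(0); return c,th,np.linalg.norm(dst-(src@R.T+c),axis=1)
H=np.array([[-34,-57],[-34,57],[34,-57],[34,57]])/1000.
def wcent(W,u,v,rad,it=5):
    yy,xx=np.mgrid[:W.shape[0],:W.shape[1]]
    for _ in range(it):
        w=W*((xx-u)**2+(yy-v)**2<rad**2); u,v=(w*xx).sum()/w.sum(),(w*yy).sum()/w.sum()
    return u,v
E
python3 - <<'E'
from meas import *
import pickle
t,s=pickle.load(open('fr.pkl','rb'))
I=t['image'];g=I.mean(2)
W=np.clip(90-g,0,60)
# order near right, near left, far right, far left
px=lambda x,y,x0=225,y0=155:((x+.5)/4-.5+x0,(y+.5)/4-.5+y0)
sup=[wcent(W,*px(*p),3.6) for p in[(379,146),(216,177),(362,49),(198,80)]]
tips=[px(*p,275,180-65) for p in[(167,438),(0,0)]][:0]
for z in(.025,.031,.037):
    P=np.array([onz(t,*p,z)[:2] for p in sup]); print('bay',z,np.round(fit(H,P),4).tolist() if 0 else [np.round(x,4) for x in fit(H,P)])
# side tips: near is toward robot base (right in side), right = -y = far from side cam
st=[(203,347),(167,438),(114,340),(69,430)]
for p,q in zip(sup,st):
    print('tip tri',[np.round(x,4) for x in tri(t,p,s,px(q[0],q[1]-260,275,180))])
hsv=cv2.cvtColor(I.astype(np.uint8),cv2.COLOR_RGB2HSV)
m=cv2.inRange(hsv,(45,90,30),(85,255,255));m[:,:350]=0;m[:155]=0;m[220:]=0;m[:,425:]=0
c=max(cv2.findContours(m,0,2)[0],key=cv2.contourArea);b=cv2.boxPoints(cv2.minAreaRect(c));print('rect px',b)
B=np.array([onz(t,*p,.0125)[:2] for p in b]);print('rect c',B.mean(0),np.linalg.norm(np.diff(B,axis=0),axis=1),np.arctan2(*(np.diff(B,axis=0)[:, ::-1].T)))
# brass pads: R high relative to green surround
ex=np.clip(I[:,:,0]-60,0,None)
hp=[wcent(ex,*px(x-460,y,355,155),2.6) for x,y in[(668,204),(504,175),(684,105),(520,77)]]
P=np.array([onz(t,*p,.0125)[:2] for p in hp]);cb=fit(H,P);print('board holes',[np.round(x,4) for x in cb])
# heatsink: grey, low-saturation
m=((hsv[...,1]<60)).astype(np.uint8);m[:,:385]=0
for n,f,x0,y0 in(('t',t,355,155),('s',s,315,155)):
    h=cv2.cvtColor(f['image'].astype(np.uint8),cv2.COLOR_RGB2HSV);m=cv2.inRange(h,(90,110,50),(130,255,255));m[:y0]=0;m[y0+60:]=0;m[:,:x0]=0;m[:,x0+ (70 if n=='t' else 60):]=0
    k,l,st_,ce=cv2.connectedComponentsWithStats(m);print(n,'blue',[(st_[i],ce[i]) for i in range(1,k) if st_[i][4]>5])
# hob from wall: white walls not needed; cap
E
```

```text
bay 0.025 [array([ 0.5364, -0.0621]), np.float64(0.1889), array([0.0005, 0.0006, 0.0004, 0.0006])]
bay 0.031 [array([ 0.5359, -0.0622]), np.float64(0.1889), array([0.0008, 0.0008, 0.0007, 0.0008])]
bay 0.037 [array([ 0.5353, -0.0624]), np.float64(0.1889), array([0.0011, 0.0011, 0.0009, 0.001 ])]
tip tri [array([ 0.5126, -0.1241,  0.0355]), np.float64(0.0014)]
tip tri [array([ 0.4914, -0.0136,  0.0352]), np.float64(0.0019)]
tip tri [array([ 0.5789, -0.1117,  0.0317]), np.float64(0.0007)]
tip tri [array([ 5.58e-01, -4.00e-04,  3.09e-02]), np.float64(0.0)]
rect px [[361.91968 200.44997]
 [367.20398 170.85786]
 [413.78992 179.17677]
 [408.5056  208.76888]]
rect c [ 0.5200933  -0.31252187] [0.08296902 0.13043616 0.08301812] [-0.17843855 -1.74380819  2.95789105]
board holes [array([ 0.5197, -0.3126]), np.float64(-0.1724), array([0.0006, 0.0005, 0.0001, 0.0006])]
t blue [(array([367, 182,   5,   9,  22], dtype=int32), array([368.77272727, 186.04545455]))]
s blue [(array([334, 182,   7,   5,  23], dtype=int32), array([337., 184.]))]
```

```bash
cat > go.py <<'E'
import sys
from meas import *
from scipy.spatial.transform import Rotation as Ro
def rem(x,y,z,xang):
    o=r.get_obs();q=o['orientation'];A=Ro.from_quat([q[1],q[2],q[3],q[0]])
    T=Ro.from_matrix(np.array([[np.cos(xang),np.sin(xang),0],[np.sin(xang),-np.cos(xang),0],[0,0,-1]]))
    d=A.inv().apply(np.array([x,y,z])-o['eef_pos'])*1000
    print('shift mm',np.round(d,1),'rotvec',np.round((A.inv()*T).as_rotvec(),4),'F',np.round(o['contact_force'],1),'gap',o['finger_gap'],'t',o['clock'],'tcp',np.round(o['eef_pos'],4),'j6',round(o['joint_pos'][5],2))
if __name__=='__main__': rem(*map(float,sys.argv[1:]))
E
python3 go.py 0.5198 -0.3126 0.13 1.399; python3 - <<'E'
from meas import *
import pickle
t,s=pickle.load(open('fr.pkl','rb'))
print('blue',tri(t,(368.8,186),s,(337,184)))
E
```

```text
shift mm [ 337.3 -120.9  101.3] rotvec [ 0.      0.     -0.9592] F [-0.1 -1.1  0.3] gap 0.08507166173537589 t 0.7 tcp [ 0.2661 -0.5656  0.2313] j6 -0.07
blue (array([ 0.52980827, -0.25976643,  0.01579865]), np.float64(0.000541768961223074))
```

{"fn": "arm_command", "kwargs": {
  "series": [
    [34,-12,4,0,0,0,1],
    [34,-12,4,0,0,0,1],
    [34,-12,4,0,0,0,1],
    [34,-12,4,0,0,0,1],
    [34,-12,4,0,0,0,1],
    [34,-12,4,0,0,0,1],
    [34,-12,4,0,0,0,1],
    [34,-12,4,0,0,0,1],
    [34,-12,4,0,0,0,1],
    [31,-13,4,0,0,0,1]
  ]
}}

```text
clock: 1.7
eef_pos: [0.5208, -0.3114, 0.1914]
orientation: [0.0, 0.976, 0.218, 0.0]
contact_force: [0.7, -1.1, -0.6]
finger_gap: 0.0854
gripper_force: 0.0
```

{"fn": "arm_command", "kwargs": {
  "series": [
    [0,0,0,0,0,-0.137,1],
    [0,0,0,0,0,-0.137,1],
    [0,0,0,0,0,-0.137,1],
    [0,0,0,0,0,-0.137,1],
    [0,0,0,0,0,-0.137,1],
    [0,0,0,0,0,-0.137,1],
    [0,0,0,0,0,-0.137,1],
    [0,0,0,0,0,0,1],
    [0,0,0,0,0,0,1]
  ]
}}

```text
clock: 2.6
eef_pos: [0.5195, -0.3126, 0.1913]
orientation: [0.0, 0.766, 0.643, 0.0]
contact_force: [-0.6, 0.2, -0.7]
finger_gap: 0.0854
gripper_force: 0.0
```

```bash
python3 go.py 0.5198 -0.3126 0.018 1.399; python3 -c "
from h import *
f=grab('top');g=grab('side')
a=f['image'][120:250,330:450];b=g['image'][100:230,290:410]
cv2.imwrite('pics/c2.png',cv2.resize(np.hstack([a,b])[:,:,::-1],None,fx=3,fy=3,interpolation=2))"
```

```text
shift mm [1.000e-01 3.000e-01 1.733e+02] rotvec [ 0.0001  0.     -0.0031] F [-0.6  0.2 -0.7] gap 0.08536890948545205 t 2.6 tcp [ 0.5195 -0.3126  0.1913] j6 -0.44
```

View pics/c2.png

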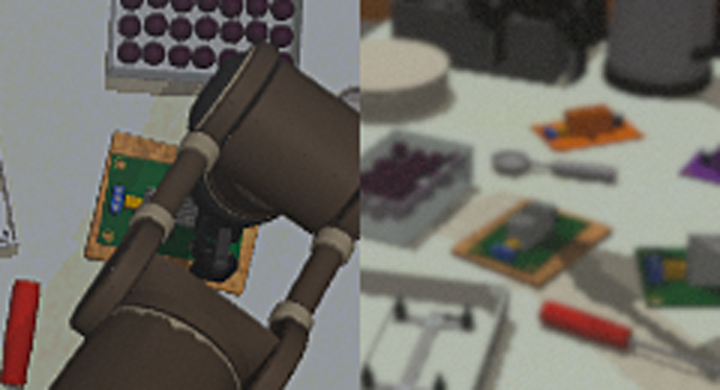

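The arm covers part of the board, but the open gripper is centred over it within 0.5 mm and nothing is in the way. I'll descend and grip.

{"fn": "arm_command", "kwargs": {
  "series": [
    [0,0,35,0,0,-0.003,1],
    [0,0,35,0,0,0,1],
    [0,0,35,0,0,0,1],
    [0,0,30,0,0,0,1],
    [0,0,15,0,0,0,1],
    [0,0,10,0,0,0,1],
    [0,0,7,0,0,0,1],
    [0,0,5,0,0,0,1],
    [0,0,0,0,0,0,1]
  ]
}}

```text
clock: 3.6
eef_pos: [0.5199, -0.3129, 0.0197]
orientation: [0.0, 0.764, 0.645, 0.0]
contact_force: [0.2, 0.5, -0.3]
finger_gap: 0.0854
gripper_force: 0.0
```

{"fn": "arm_command", "kwargs": {
  "series": [
    [0,0,0,0,0,0,-0.1],
    [0,0,0,0,0,0,-0.3],
    [0,0,0,0,0,0,-0.5],
    [0,0,0,0,0,0,-0.7],
    [0,0,0,0,0,0,-1],
    [0,0,0,0,0,0,-1],
    [0,0,0,0,0,0,-1],
    [0,0,0,0,0,0,-1]
  ],
  "grip_force": 20
}}

```text
clock: 4.4
eef_pos: [0.5196, -0.3127, 0.0197]
orientation: [0.0, 0.764, 0.645, -0.0]
contact_force: [-1.4, 1.3, 5.6]
finger_gap: 0.0255
gripper_force: 21.6
```

{"fn": "arm_command", "kwargs": {
  "series": [
    [0,0,-5,0,0,0,-1],
    [0,0,-15,0,0,0,-1],
    [0,0,-20,0,0,0,-1],
    [0,0,-20,0,0,0,-1],
    [0,0,-20,0,0,0,-1],
    [0,0,0,0,0,0,-1],
    [0,0,0,0,0,0,-1]
  ]
}}

```text
clock: 5.1
eef_pos: [0.5198, -0.3127, 0.0998]
orientation: [0.001, 0.764, 0.645, 0.0]
contact_force: [-1.0, -0.2, -1.7]
finger_gap: 0.0256
gripper_force: 20.7
```

```bash
python3 go.py 0.536 -0.0622 0.1 1.760
```

```text
shift mm [249.7 -26.1  -0.3] rotvec [ 0.0011  0.0007 -0.3581] F [-1.  -0.2 -1.7] gap 0.025592237371733717 t 5.1 tcp [ 0.5198 -0.3127  0.0998] j6 -0.44
```

{"fn": "arm_command", "kwargs": {
  "series": [
    [12,-1,0,0,0,0,-1],
    [25,-3,0,0,0,0,-1],
    [30,-3,0,0,0,0,-1],
    [30,-3,0,0,0,0,-1],
    [30,-3,0,0,0,0,-1],
    [30,-3,0,0,0,0,-1],
    [30,-3,0,0,0,0,-1],
    [30,-3,0,0,0,0,-1],
    [22,-3,0,0,0,0,-1],
    [11,-1,0,0,0,0,-1]
  ]
}}

```text
clock: 6.1
eef_pos: [0.5341, -0.0589, 0.0977]
orientation: [-0.002, 0.764, 0.646, -0.001]
contact_force: [-0.3, -0.4, -0.9]
finger_gap: 0.0255
gripper_force: 20.7
```

{"fn": "arm_command", "kwargs": {
  "series": [
    [0,0,0,0,0,-0.06,-1],
    [0,0,0,0,0,-0.08,-1],
    [0,0,0,0,0,-0.08,-1],
    [0,0,0,0,0,-0.08,-1],
    [0,0,0,0,0,-0.058,-1],
    [0,0,0,0,0,0,-1],
    [0,0,0,0,0,0,-1]
  ]
}}

```text
clock: 6.8
eef_pos: [0.5353, -0.0618, 0.0986]
orientation: [-0.001, 0.638, 0.77, -0.0]
contact_force: [0.7, 0.1, -1.4]
finger_gap: 0.0256
gripper_force: 20.6
```

```bash
python3 go.py 0.536 -0.0622 0.1 1.760;  python3 -c "
from h import *
fs=[grab('top') for _ in range(4)];gs=[grab('side') for _ in range(4)]
import pickle
for x in(fs,gs): x[0]['image']=np.mean([y['image'] for y in x],0)
pickle.dump((fs[0],gs[0]),open('fr2.pkl','wb'))
a=fs[0]['image'][120:240,230:340];b=gs[0]['image'][130:250,250:360]
cv2.imwrite('pics/c3.png',cv2.resize(np.clip(np.hstack([a,b])*1.2,0,255).astype(np.uint8)[:,:,::-1],None,fx=3.5,fy=3.5,interpolation=2))"
```

```text
shift mm [-0.5  0.6 -1.4] rotvec [-0.0013 -0.0004 -0.0017] F [ 0.7  0.1 -1.4] gap 0.025625120411540758 t 6.8 tcp [ 0.5353 -0.0618  0.0986] j6 -0.38
```

View pics/c3.png

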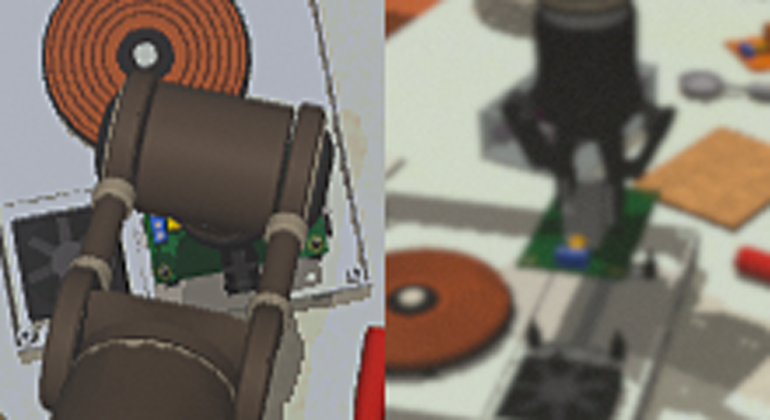

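The board hangs level over the bay. Its near holes are visible in the top crop at (166,271) and (316,242), with the blue block at the fan end.

```bash
python3 - <<'E'
from meas import *
import pickle
t,s=pickle.load(open('fr2.pkl','rb'));I=t['image']
px=lambda x,y:((x+.5)/3.5-.5+230,(y+.5)/3.5-.5+120)
ex=np.clip(I[:,:,0]-60,0,None)
for rad in(2.2,2.6,3.0):
    p=[wcent(ex,*px(*q),rad) for q in[(316,242),(166,271)]]
    P=np.array([onz(t,*q,.0914)[:2] for q in p]);c,th,e=fit(H[:2],P);print(rad,np.round(p,2).tolist(),c,th,e)
E
```

```text
2.2 [[320.01, 188.17], [276.43, 196.74]] [ 0.53966616 -0.06155236] 0.19847984845022607 [0.00046748 0.00046748]
2.6 [[319.75, 188.71], [276.46, 196.86]] [ 0.53885782 -0.06153347] 0.19029325697927824 [4.47430646e-06 4.47430646e-06]
3.0 [[319.58, 188.67], [276.46, 196.86]] [ 0.53890377 -0.06125098] 0.192029654279471 [0.00021405 0.00021405]
```

```bash
python3 - <<'E'
from meas import *
import pickle
t0,s0=pickle.load(open('fr.pkl','rb'));t,s=pickle.load(open('fr2.pkl','rb'))
def edge(f,c,th,z,a,sx,rng):  # scan along board dir a from board-centre outward at offsets; find greenness half-crossing
    ca,sa=np.cos(th),np.sin(th);R=np.array([[ca,-sa],[sa,ca]]);out=[]
    G=(f['image'][:,:,1]-f['image'][:,:,0]).astype(np.float32)
    for o in rng:
        ds=np.arange(.032,.052,.0003);v=[]
        for d in ds:
            p=c+R@np.array([-d,o]);u=proj(f,[*p,z]);v.append(cv2.getRectSubPix(G,(1,1),(float(u[0]),float(u[1])))[0,0])
        v=np.array(v);h=(v[:12].max()+v[-10:].mean())/2
        i=np.where(v>h)[0]; out.append(ds[i[-1]] if len(i) else np.nan)
    return np.round(np.array(out)*1000,1)
print(edge(t0,np.array([.5197,-.3126]),-.1724,.0125,0,0,np.arange(-.05,.051,.01)))
print(edge(t,np.array([.5353,-.0618]),.19,.0914,0,0,np.arange(-.06,.061,.01)))
for f,x0,x1,y0,y1 in((t,265,290,170,200),):
    h=cv2.cvtColor(f['image'].astype(np.uint8),cv2.COLOR_RGB2HSV);m=cv2.inRange(h,(100,110,50),(130,255,255))[y0:y1,x0:x1]
    ys,xs=np.nonzero(m);tb=(xs.mean()+x0,ys.mean()+y0,len(xs))
h=cv2.cvtColor(s['image'].astype(np.uint8),cv2.COLOR_RGB2HSV);m=cv2.inRange(h,(100,110,50),(130,255,255))[195:215,400-100:430-80+0]
ys,xs=np.nonzero(m);print(tb,xs.mean()+300,ys.mean()+195,len(xs))
print(tri(t,tb[:2],s,(xs.mean()+300,ys.mean()+195)))
a=t['image'][175:210,262:337]
cv2.imwrite('pics/c4.png',cv2.resize(np.clip(a*1.4,0,255).astype(np.uint8)[:,:,::-1],None,fx=10,fy=10,interpolation=2))
E
```

```text
[41.  41.6 41.3 41.6 41.6 41.3 41.6 41.3 40.7 41.9 41. ]
[51.8 39.5 51.8 51.8 33.5 47.6 51.8 51.8 38.9 39.5 40.1 39.2 39.5]
(np.float64(274.77272727272725), np.float64(185.04545454545453), 22) 303.55882352941177 203.76470588235293 34
(array([ 0.5244848 , -0.00792444,  0.09585201]), np.float64(0.0009935966551146646))
```

View pics/c4.png

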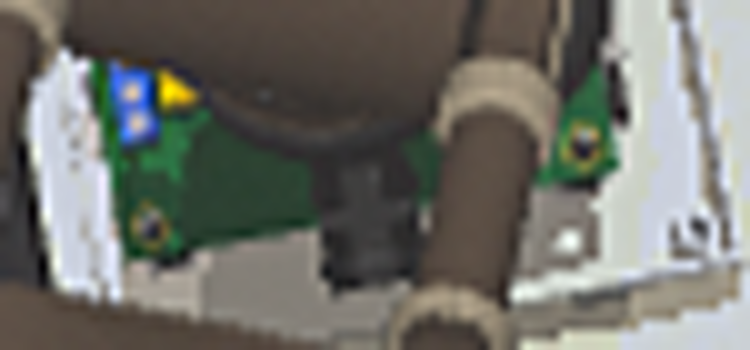

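The close-up shows both near holes clearly, at about u,v (276.7,197.2) and (319.9,189.0). By the camera the board centre is near x 0.538, against 0.536 for the supports, so I'll correct by that difference and descend to just above the tips.

```bash
python3 go.py 0.5333 -0.0626 0.053 1.760
```

```text
shift mm [-0.3 -2.7 46.3] rotvec [ 0.0001  0.     -0.0004] F [ 0.2 -0.7 -1.4] gap 0.025569690571329937 t 7.2 tcp [ 0.5359 -0.0618  0.0993] j6 -0.38
```

{"fn": "arm_command", "kwargs": {
  "series": [
    [0,-2,6,0,0,0,-1],
    [0,0,14,0,0,0,-1],
    [0,0,14,0,0,0,-1],
    [0,0,8,0,0,0,-1],
    [0,0,4,0,0,0,-1],
    [0,0,0,0,0,0,-1],
    [0,0,0,0,0,0,-1],
    [0,0,0,0,0,0,-1]
  ]
}}

```text
clock: 8.0
eef_pos: [0.5346, -0.0622, 0.0538]
orientation: [0.001, 0.637, 0.771, 0.0]
contact_force: [-0.3, -0.5, -2.0]
finger_gap: 0.0257
gripper_force: 20.6
```

```bash
python3 - <<'E'
from meas import *
import pickle
fs=[grab('top') for _ in range(6)];gs=[grab('side') for _ in range(4)]
for x in(fs,gs): x[0]['image']=np.mean([y['image'] for y in x],0)
t,s=fs[0],gs[0];pickle.dump((t,s),open('fr3.pkl','wb'))
a=t['image'][170:205,262:337];b=s['image'][185:255,270:340]
z=lambda a,k:cv2.resize(np.clip(a*1.4,0,255).astype(np.uint8)[:,:,::-1],None,fx=k,fy=k,interpolation=2)
A=z(a,10);B=z(b,3.4);C=np.zeros((A.shape[0]+B.shape[0],A.shape[1],3),np.uint8);C[:A.shape[0]]=A;C[A.shape[0]:,:B.shape[1]]=B;cv2.imwrite('pics/c5.png',C)
for c in[(.536,-.0622),(.538,-.0615)]:
  ca,sa=np.cos(.189),np.sin(.189)
  for h in H[:2]:
    p=np.array(c)+np.array([ca*h[0]-sa*h[1],sa*h[0]+ca*h[1]]);u=proj(t,[*p,.0457]);print(c,np.round(u,2),'crop',np.round((u-[262,170]+.5)*10-.5,0))
E
python3 go.py 0.534 -0.0626 0.053 1.760
```

```text
(0.536, -0.0622) [319.71 191.12] crop [582. 216.]
(0.536, -0.0622) [277.82 198.95] crop [163. 294.]
(0.538, -0.0615) [319.45 190.37] crop [579. 208.]
(0.538, -0.0615) [277.56 198.2 ] crop [160. 287.]
shift mm [-0.5 -0.   0.3] rotvec [ 0.0001  0.     -0.0002] F [-0.4  0.6 -0.6] gap 0.025314950884164772 t 8.5 tcp [ 0.534  -0.0621  0.0533] j6 -0.39
```

View pics/c5.png

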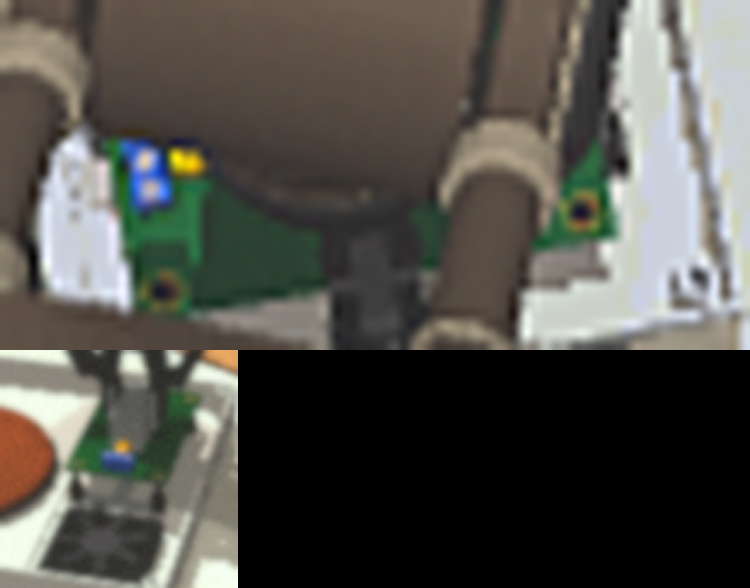

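The near holes are at crop (582,211) and (163,291), about 0.4 px beyond the targets (582,216) and (163,294). I'll move 1 mm more towards −x and lower slowly while watching the force.

{"fn": "arm_command", "kwargs": {
  "series": [
    [0,-1,1,0,0,0,-1],
    [0,0,1,0,0,0,-1],
    [0,0,1,0,0,0,-1],
    [0,0,1,0,0,0,-1],
    [0,0,1,0,0,0,-1],
    [0,0,1,0,0,0,-1],
    [0,0,0.5,0,0,0,-1],
    [0,0,0,0,0,0,-1],
    [0,0,0,0,0,0,-1]
  ]
}}

```text
clock: 9.4
eef_pos: [0.533, -0.0623, 0.0468]
orientation: [0.0, 0.637, 0.771, 0.0]
contact_force: [-0.3, 0.1, -1.0]
finger_gap: 0.0252
gripper_force: 20.6
```

{"fn": "arm_command", "kwargs": {
  "series": [
    [0,0,0.5,0,0,0,-1],
    [0,0,0.5,0,0,0,-1],
    [0,0,0.5,0,0,0,-1],
    [0,0,0,0,0,0,-1],
    [0,0,0,0,0,0,-1]
  ]
}}

```text
clock: 9.9
eef_pos: [0.5332, -0.0624, 0.0454]
orientation: [0.0, 0.637, 0.771, 0.0]
contact_force: [-0.1, 0.9, -1.1]
finger_gap: 0.0255
gripper_force: 20.8
```

{"fn": "arm_command", "kwargs": {
  "series": [
    [0,0,0.5,0,0,0,-1],
    [0,0,0.5,0,0,0,-1],
    [0,0,0.5,0,0,0,-1],
    [0,0,0.5,0,0,0,-1],
    [0,0,0,0,0,0,-1]
  ]
}}

```text
clock: 10.4
eef_pos: [0.5337, -0.0624, 0.0434]
orientation: [0.001, 0.637, 0.771, 0.0]
contact_force: [2.8, 0.1, -1.3]
finger_gap: 0.0254
gripper_force: 20.8
```

{"fn": "arm_command", "kwargs": {
  "series": [
    [0,0,0.5,0,0,0,-1],
    [0,0,0.5,0,0,0,-1],
    [0,0,0.5,0,0,0,-1],
    [0,0,0,0,0,0,-1]
  ]
}}

```text
clock: 10.8
eef_pos: [0.5337, -0.0624, 0.0421]
orientation: [0.001, 0.637, 0.771, 0.0]
contact_force: [4.0, 0.4, -0.3]
finger_gap: 0.0257
gripper_force: 20.9
```

The tips are in the holes, and the tapers push the board towards +x. I'll yield about 0.7 mm that way and go on.

{"fn": "arm_command", "kwargs": {
  "series": [
    [0,0.4,0,0,0,0,-1],
    [0,0.4,0,0,0,0,-1],
    [0,0,0.5,0,0,0,-1],
    [0,0,0.5,0,0,0,-1],
    [0,0,0,0,0,0,-1]
  ]
}}

```text
clock: 11.3
eef_pos: [0.5337, -0.0621, 0.0408]
orientation: [-0.0, 0.637, 0.771, 0.0]
contact_force: [2.6, 0.8, 2.5]
finger_gap: 0.0256
gripper_force: 21.1
```

{"fn": "arm_command", "kwargs": {
  "series": [
    [0,0.3,0,0,0,0,-1],
    [0,0,0,0,0,0,-0.3],
    [0,0,0,0,0,0,-0.1],
    [0,0,0,0,0,0,-0.1],
    [0,0,0,0,0,0,-0.1],
    [0,0,0,0,0,0,-0.1]
  ]
}}

```text
clock: 11.9
eef_pos: [0.5337, -0.0621, 0.0406]
orientation: [-0.0, 0.637, 0.771, -0.0]
contact_force: [1.1, 0.5, 0.4]
finger_gap: 0.0384
gripper_force: 0.0
```

{"fn": "arm_command", "kwargs": {
  "series": [
    [0,0,-5,0,0,0,-0.1],
    [0,0,-20,0,0,0,-0.1],
    [0,0,-30,0,0,0,-0.1],
    [0,0,-40,0,0,0,-0.1],
    [50,0,-30,0,0,0,-1],
    [50,0,0,0,0,0,-1],
    [50,0,0,0,0,0,-1],
    [50,0,0,0,0,0,-1],
    [0,0,0,0,0,0,-1]
  ]
}}

```text
clock: 12.8
eef_pos: [0.4963, 0.1325, 0.1621]
orientation: [-0.001, 0.635, 0.773, 0.001]
contact_force: [-0.3, -0.4, -0.4]
finger_gap: -0.0002
gripper_force: 0.0
```

```bash
cat > look.py <<'E'
from meas import *
import sys,pickle
k=sys.argv[1]
fs=[grab('top') for _ in range(6)];gs=[grab('side') for _ in range(4)]
for x in(fs,gs): x[0]['image']=np.mean([y['image'] for y in x],0)
t,s=fs[0],gs[0];pickle.dump((t,s),open(f'fr{k}.pkl','wb'))
z=lambda a,k:cv2.resize(np.clip(a*1.4,0,255).astype(np.uint8)[:,:,::-1],None,fx=k,fy=k,interpolation=2)
cv2.imwrite(f'pics/l{k}.png',np.hstack([z(t['image'][155:215,262:332],5.5),z(s['image'][185:255,270:345],4.714)[:330]]))
E
python3 look.py 4; python3 go.py 0.5337 -0.0621 0.1 1.76
```

```text
shift mm [-191.7    0.    61.4] rotvec [-0.0002  0.0001 -0.0022] F [ 0.5 -0.2  0.1] gap -8.909180478032837e-06 t 13.3 tcp [0.498  0.1262 0.1614] j6 -0.02
```

View pics/l4.png

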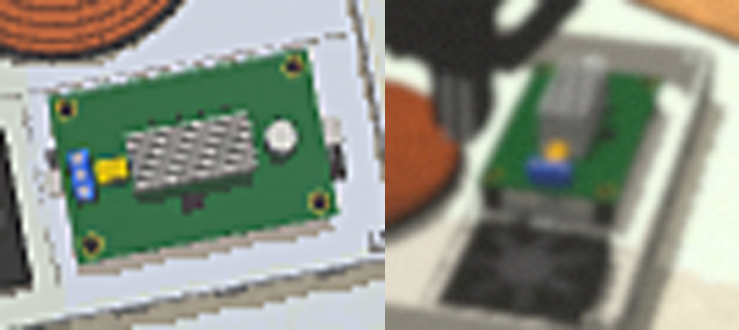

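All four dark tips show in their brass holes, and the board sits level with the blue block at the fan end. Next I'll press beside hole 3 with the fingers shut.

{"fn": "arm_command", "kwargs": {
  "series": [
    [-40,8,0,0,0,0,-1],
    [-40,9,0,0,0,0,-1],
    [-40,9,15,0,0,0,-1],
    [-36,8,20,0,0,0,-1],
    [0,0,40,0,0,0,-1],
    [0,0,25,0,0,0,-1],
    [0,0,12,0,0,0,-1],
    [0,0,8,0,0,0,-1],
    [0,0,0,0,0,0,-1]
  ]
}}

```text
clock: 14.2
eef_pos: [0.5603, -0.0195, 0.0411]
orientation: [-0.0, 0.637, 0.771, -0.0]
contact_force: [-0.8, 0.6, 0.1]
finger_gap: -0.0003
gripper_force: 0.0
```

```bash
python3 go.py 0.5603 -0.0204 0.035 1.76
```

```text
shift mm [-0.9 -0.2  6.1] rotvec [-0.0008 -0.0003 -0.0002] F [-0.8  0.6  0.1] gap -0.00025907170355732073 t 14.2 tcp [ 0.5603 -0.0195  0.0411] j6 -0.3
```

{"fn": "arm_command", "kwargs": {
  "series": [
    [-1,0,2,0,0,0,-1],
    [0,0,2,0,0,0,-1],
    [0,0,1,0,0,0,-1],
    [0,0,1,0,0,0,-1],
    [0,0,1,0,0,0,-1],
    [0,0,0,0,0,0,-1]
  ]
}}

```text
clock: 14.8
eef_pos: [0.5606, -0.0205, 0.0345]
orientation: [-0.0, 0.637, 0.771, -0.0]
contact_force: [-0.7, -0.2, -0.4]
finger_gap: -0.0003
gripper_force: 0.0
```

{"fn": "arm_command", "kwargs": {
  "series": [
    [0,0,0.5,0,0,0,-1],
    [0,0,0.5,0,0,0,-1],
    [0,0,0.5,0,0,0,-1],
    [0,0,0.5,0,0,0,-1],
    [0,0,0,0,0,0,-1]
  ]
}}

```text
clock: 15.3
eef_pos: [0.5608, -0.0205, 0.0327]
orientation: [0.0, 0.637, 0.771, 0.0]
contact_force: [-1.1, -0.1, 2.5]
finger_gap: -0.0005
gripper_force: 1.5
```

{"fn": "arm_command", "kwargs": {
  "series": [
    [0,0,0.5,0,0,0,-1],
    [0,0,0.5,0,0,0,-1],
    [0,0,0.5,0,0,0,-1],
    [0,0,0.5,0,0,0,-1],
    [0,0,0,0,0,0,-1]
  ]
}}

```text
clock: 15.8
eef_pos: [0.5612, -0.0205, 0.0311]
orientation: [0.0, 0.637, 0.771, 0.0]
contact_force: [-1.3, 0.4, 6.3]
finger_gap: -0.0003
gripper_force: 3.0
```

{"fn": "arm_command", "kwargs": {
  "series": [
    [0,0,0.5,0,0,0,-1],
    [0,0,0.5,0,0,0,-1],
    [0,0,0.5,0,0,0,-1],
    [0,0,0,0,0,0,-1]
  ]
}}

```text
clock: 16.2
eef_pos: [0.5611, -0.0205, 0.029]
orientation: [0.0, 0.637, 0.771, 0.0]
contact_force: [-0.1, 0.3, 2.4]
finger_gap: 0.0001
gripper_force: 1.5
```

{"fn": "arm_command", "kwargs": {
  "series": [
    [0,0,0.5,0,0,0,-1],
    [0,0,0.5,0,0,0,-1],
    [0,0,0,0,0,0,-1],
    [0,0,0,0,0,0,-1]
  ]
}}

```text
clock: 16.6
eef_pos: [0.5612, -0.0205, 0.0285]
orientation: [0.0, 0.637, 0.771, 0.0]
contact_force: [-0.3, 1.6, 6.2]
finger_gap: 0.0001
gripper_force: 3.0
```

{"fn": "arm_command", "kwargs": {
  "series": [
    [0,0,0.4,0,0,0,-1],
    [0,0,0.4,0,0,0,-1],
    [0,0,0,0,0,0,-1],
    [0,0,0,0,0,0,-1]
  ]
}}

```text
clock: 17.0
eef_pos: [0.5612, -0.0205, 0.0282]
orientation: [0.0, 0.637, 0.771, 0.0]
contact_force: [-1.7, 2.0, 9.1]
finger_gap: 0.0002
gripper_force: 4.1
```

{"fn": "arm_command", "kwargs": {
  "series": [
    [0,0,0.5,0,0,0,-1],
    [0,0,0.4,0,0,0,-1],
    [0,0,0,0,0,0,-1],
    [0,0,0,0,0,0,-1]
  ]
}}

```text
clock: 17.4
eef_pos: [0.5613, -0.0205, 0.0277]
orientation: [0.0, 0.637, 0.771, 0.0]
contact_force: [-2.3, 1.0, 11.0]
finger_gap: 0.0001
gripper_force: 5.4
```

{"fn": "arm_command", "kwargs": {
  "series": [
    [0,0,0.3,0,0,0,-1],
    [0,0,0.2,0,0,0,-1],
    [0,0,0,0,0,0,-1]
  ]
}}

```text
clock: 17.7
eef_pos: [0.5613, -0.0205, 0.0274]
orientation: [0.0, 0.637, 0.771, 0.0]
contact_force: [-2.4, 1.0, 11.8]
finger_gap: -0.0
gripper_force: 6.1
```

Support 3 appears home: the force climbs steadily and the press height fits a seated corner. Next is support 1, the near left one.

{"fn": "arm_command", "kwargs": {
  "series": [
    [0,0,-15,0,0,0,-1],
    [0,0,-32,0,0,0,-1],
    [0,-22,0,0,0,0,-1],
    [0,-24,0,0,0,0,-1],
    [0,-22,0,0,0,0,-1],
    [0,0,20,0,0,0,-1],
    [0,0,12,0,0,0,-1],
    [0,0,5,0,0,0,-1],
    [0,0,0,0,0,0,-1]
  ]
}}

```text
clock: 18.6
eef_pos: [0.4934, -0.0331, 0.0349]
orientation: [-0.001, 0.637, 0.771, -0.001]
contact_force: [0.1, -0.9, 0.0]
finger_gap: -0.0002
gripper_force: 0.0
```

```bash
python3 go.py 0.4935 -0.0331 0.035 1.76
```

```text
shift mm [ 0.   0.2 -0.1] rotvec [-0.002  -0.0007 -0.0001] F [ 0.1 -0.9  0. ] gap -0.00016607383560287035 t 18.6 tcp [ 0.4934 -0.0331  0.0349] j6 -0.34
```

{"fn": "arm_command", "kwargs": {
  "series": [
    [0,0,0.5,0,0,0,-1],
    [0,0,0.5,0,0,0,-1],
    [0,0,0.5,0,0,0,-1],
    [0,0,0.5,0,0,0,-1],
    [0,0,0.5,0,0,0,-1],
    [0,0,0,0,0,0,-1]
  ]
}}

```text
clock: 19.2
eef_pos: [0.4943, -0.0333, 0.0336]
orientation: [0.0, 0.637, 0.771, 0.0]
contact_force: [-0.1, -0.1, 1.7]
finger_gap: 0.0002
gripper_force: 0.7
```

{"fn": "arm_command", "kwargs": {
  "series": [
    [0,0,0.5,0,0,0,-1],
    [0,0,0.5,0,0,0,-1],
    [0,0,0.5,0,0,0,-1],
    [0,0,0,0,0,0,-1]
  ]
}}

```text
clock: 19.6
eef_pos: [0.4939, -0.0333, 0.0318]
orientation: [0.0, 0.637, 0.771, 0.0]
contact_force: [-0.2, -0.7, 0.9]
finger_gap: 0.0001
gripper_force: 0.0
```

{"fn": "arm_command", "kwargs": {
  "series": [
    [0,0,0.5,0,0,0,-1],
    [0,0,0.5,0,0,0,-1],
    [0,0,0.5,0,0,0,-1],
    [0,0,0,0,0,0,-1]
  ]
}}

```text
clock: 20.0
eef_pos: [0.4938, -0.0333, 0.0302]
orientation: [-0.0, 0.637, 0.771, -0.0]
contact_force: [0.1, 0.2, 1.6]
finger_gap: 0.0
gripper_force: 0.9
```

{"fn": "arm_command", "kwargs": {
  "series": [
    [0,0,0.5,0,0,0,-1],
    [0,0,0.5,0,0,0,-1],
    [0,0,0.5,0,0,0,-1],
    [0,0,0,0,0,0,-1]
  ]
}}

```text
clock: 20.4
eef_pos: [0.4938, -0.0333, 0.0287]
orientation: [-0.0, 0.637, 0.771, -0.0]
contact_force: [-0.3, -0.6, 1.6]
finger_gap: 0.0004
gripper_force: 0.9
```

{"fn": "arm_command", "kwargs": {
  "series": [
    [0,0,0.4,0,0,0,-1],
    [0,0,0.4,0,0,0,-1],
    [0,0,0,0,0,0,-1],
    [0,0,0,0,0,0,-1]
  ]
}}

```text
clock: 20.8
eef_pos: [0.4939, -0.0333, 0.0283]
orientation: [-0.0, 0.637, 0.771, -0.0]
contact_force: [-1.4, 0.8, 5.1]
finger_gap: -0.0001
gripper_force: 2.5
```

{"fn": "arm_command", "kwargs": {
  "series": [
    [0,0,0.5,0,0,0,-1],
    [0,0,0.5,0,0,0,-1],
    [0,0,0,0,0,0,-1],
    [0,0,0,0,0,0,-1]
  ]
}}

```text
clock: 21.2
eef_pos: [0.4939, -0.0333, 0.0277]
orientation: [-0.0, 0.637, 0.771, -0.0]
contact_force: [-2.8, -0.1, 8.6]
finger_gap: 0.0001
gripper_force: 4.3
```

{"fn": "arm_command", "kwargs": {
  "series": [
    [0,0,0.4,0,0,0,-1],
    [0,0,0.4,0,0,0,-1],
    [0,0,0,0,0,0,-1],
    [0,0,0,0,0,0,-1]
  ]
}}

```text
clock: 21.6
eef_pos: [0.4939, -0.0333, 0.0272]
orientation: [-0.0, 0.637, 0.771, -0.0]
contact_force: [-4.7, 0.4, 11.2]
finger_gap: -0.0003
gripper_force: 5.8
```

{"fn": "arm_command", "kwargs": {
  "series": [
    [0,0,0.4,0,0,0,-1],
    [0,0,0.3,0,0,0,-1],
    [0,0,0,0,0,0,-1],
    [0,0,0,0,0,0,-1]
  ]
}}

```text
clock: 22.0
eef_pos: [0.4939, -0.0333, 0.0268]
orientation: [-0.0, 0.637, 0.771, -0.0]
contact_force: [-4.7, 0.1, 13.3]
finger_gap: 0.0
gripper_force: 7.0
```

{"fn": "arm_command", "kwargs": {
  "series": [
    [0,0,-15,0,0,0,-1],
    [0,0,-32,0,0,0,-1],
    [-24,0,0,0,0,0,-1],
    [-24,0,0,0,0,0,-1],
    [-24,0,0,0,0,0,-1],
    [0,0,20,0,0,0,-1],
    [0,0,14,0,0,0,-1],
    [0,0,3,0,0,0,-1],
    [0,0,0,0,0,0,-1]
  ]
}}

```text
clock: 22.9
eef_pos: [0.506, -0.1031, 0.0342]
orientation: [-0.002, 0.637, 0.771, -0.001]
contact_force: [0.4, 0.0, 0.1]
finger_gap: 0.0001
gripper_force: 0.0
```

```bash
python3 go.py 0.5071 -0.1038 0.035 1.76
```

```text
shift mm [-0.8  0.9 -0.8] rotvec [-0.0028 -0.0016  0.0003] F [0.4 0.  0.1] gap 0.00012853322077923656 t 22.9 tcp [ 0.506  -0.1031  0.0342] j6 -0.48
```

{"fn": "arm_command", "kwargs": {
  "series": [
    [0,0.5,0.5,0,0,0,-1],
    [0,0,0.5,0,0,0,-1],
    [0,0,0.5,0,0,0,-1],
    [0,0,0.5,0,0,0,-1],
    [0,0,0,0,0,0,-1]
  ]
}}

```text
clock: 23.4
eef_pos: [0.508, -0.1039, 0.0337]
orientation: [0.0, 0.637, 0.771, 0.0]
contact_force: [-1.1, 0.1, -0.6]
finger_gap: 0.0
gripper_force: 0.0
```

{"fn": "arm_command", "kwargs": {
  "series": [
    [0,0,0.5,0,0,0,-1],
    [0,0,0.5,0,0,0,-1],
    [0,0,0.5,0,0,0,-1],
    [0,0,0,0,0,0,-1]
  ]
}}

```text
clock: 23.8
eef_pos: [0.5079, -0.1039, 0.0319]
orientation: [-0.0, 0.637, 0.771, -0.0]
contact_force: [-0.1, 0.3, 0.2]
finger_gap: 0.0003
gripper_force: 0.0
```

{"fn": "arm_command", "kwargs": {
  "series": [
    [0,0,0.5,0,0,0,-1],
    [0,0,0.5,0,0,0,-1],
    [0,0,0.5,0,0,0,-1],
    [0,0,0,0,0,0,-1]
  ]
}}

```text
clock: 24.2
eef_pos: [0.508, -0.104, 0.0309]
orientation: [0.0, 0.637, 0.771, -0.0]
contact_force: [-1.8, 0.7, 4.7]
finger_gap: -0.0002
gripper_force: 2.5
```

{"fn": "arm_command", "kwargs": {
  "series": [
    [0,0,0.5,0,0,0,-1],
    [0,0,0.5,0,0,0,-1],
    [0,0,0.5,0,0,0,-1],
    [0,0,0,0,0,0,-1]
  ]
}}

```text
clock: 24.6
eef_pos: [0.5084, -0.104, 0.0292]
orientation: [0.001, 0.637, 0.771, 0.0]
contact_force: [-0.5, 0.1, 1.9]
finger_gap: -0.0002
gripper_force: 1.2
```

{"fn": "arm_command", "kwargs": {
  "series": [
    [0,0,0.5,0,0,0,-1],
    [0,0,0.5,0,0,0,-1],
    [0,0,0.4,0,0,0,-1],
    [0,0,0,0,0,0,-1]
  ]
}}

```text
clock: 25.0
eef_pos: [0.5079, -0.1039, 0.0273]
orientation: [-0.0, 0.637, 0.771, 0.0]
contact_force: [0.2, 0.2, 1.0]
finger_gap: 0.0001
gripper_force: 0.3
```

{"fn": "arm_command", "kwargs": {
  "series": [
    [0,0,0.4,0,0,0,-1],
    [0,0,0.4,0,0,0,-1],
    [0,0,0,0,0,0,-1],
    [0,0,0,0,0,0,-1]
  ]
}}

```text
clock: 25.4
eef_pos: [0.5079, -0.1039, 0.027]
orientation: [-0.0, 0.637, 0.771, -0.0]
contact_force: [-1.0, -0.3, 3.8]
finger_gap: 0.0001
gripper_force: 1.9
```

{"fn": "arm_command", "kwargs": {
  "series": [
    [0,0,0.5,0,0,0,-1],
    [0,0,0.5,0,0,0,-1],
    [0,0,0.4,0,0,0,-1],
    [0,0,0,0,0,0,-1]
  ]
}}

```text
clock: 25.8
eef_pos: [0.508, -0.1039, 0.0262]
orientation: [-0.0, 0.637, 0.771, -0.0]
contact_force: [-2.7, -0.2, 10.8]
finger_gap: 0.0
gripper_force: 4.9
```

{"fn": "arm_command", "kwargs": {
  "series": [
    [0,0,0.4,0,0,0,-1],
    [0,0,0.4,0,0,0,-1],
    [0,0,0.4,0,0,0,-1],
    [0,0,0,0,0,0,-1]
  ]
}}

```text
clock: 26.2
eef_pos: [0.508, -0.1039, 0.0257]
orientation: [-0.0, 0.637, 0.771, -0.0]
contact_force: [-4.7, 0.2, 14.2]
finger_gap: -0.0
gripper_force: 7.3
```

{"fn": "arm_command", "kwargs": {
  "series": [
    [0,0,-15,0,0,0,-1],
    [0,0,-34,0,0,0,-1],
    [0,22,0,0,0,0,-1],
    [0,24,0,0,0,0,-1],
    [0,22,0,0,0,0,-1],
    [0,0,20,0,0,0,-1],
    [0,0,14,0,0,0,-1],
    [0,0,4,0,0,0,-1],
    [0,0,0,0,0,0,-1]
  ]
}}

```text
clock: 27.1
eef_pos: [0.5727, -0.0908, 0.0337]
orientation: [-0.002, 0.637, 0.771, -0.001]
contact_force: [-0.2, 0.4, 0.1]
finger_gap: -0.0002
gripper_force: 0.0
```

```bash
python3 go.py 0.5739 -0.0911 0.035 1.76
```

```text
shift mm [-0.5  1.1 -1.3] rotvec [-0.0035 -0.0016 -0.0004] F [-0.2  0.4  0.1] gap -0.00022811863075014122 t 27.1 tcp [ 0.5727 -0.0908  0.0337] j6 -0.42
```

{"fn": "arm_command", "kwargs": {
  "series": [
    [0,0.5,0.5,0,0,0,-1],
    [0,0,0.5,0,0,0,-1],
    [0,0,0.5,0,0,0,-1],
    [0,0,0.5,0,0,0,-1],
    [0,0,0,0,0,0,-1]
  ]
}}

```text
clock: 27.6
eef_pos: [0.5753, -0.0911, 0.0335]
orientation: [0.0, 0.637, 0.771, 0.0]
contact_force: [0.0, 0.6, 0.3]
finger_gap: 0.0001
gripper_force: 0.0
```

{"fn": "arm_command", "kwargs": {
  "series": [
    [0,0,0.5,0,0,0,-1],
    [0,0,0.5,0,0,0,-1],
    [0,0,0.5,0,0,0,-1],
    [0,0,0,0,0,0,-1]
  ]
}}

```text
clock: 28.0
eef_pos: [0.5751, -0.091, 0.0316]
orientation: [-0.0, 0.637, 0.771, -0.0]
contact_force: [-0.6, -0.4, -0.6]
finger_gap: 0.0001
gripper_force: 0.0
```

{"fn": "arm_command", "kwargs": {
  "series": [
    [0,0,0.5,0,0,0,-1],
    [0,0,0.5,0,0,0,-1],
    [0,0,0.5,0,0,0,-1],
    [0,0,0,0,0,0,-1]
  ]
}}

```text
clock: 28.4
eef_pos: [0.5751, -0.091, 0.0301]
orientation: [-0.0, 0.637, 0.771, -0.0]
contact_force: [0.1, 0.2, 0.1]
finger_gap: 0.0
gripper_force: 0.0
```

{"fn": "arm_command", "kwargs": {
  "series": [
    [0,0,0.5,0,0,0,-1],
    [0,0,0.5,0,0,0,-1],
    [0,0,0.5,0,0,0,-1],
    [0,0,0,0,0,0,-1]
  ]
}}

```text
clock: 28.8
eef_pos: [0.5751, -0.091, 0.0286]
orientation: [-0.0, 0.637, 0.771, -0.0]
contact_force: [0.3, 1.0, 0.1]
finger_gap: 0.0003
gripper_force: 0.0
```

{"fn": "arm_command", "kwargs": {
  "series": [
    [0,0,0.4,0,0,0,-1],
    [0,0,0.4,0,0,0,-1],
    [0,0,0.4,0,0,0,-1],
    [0,0,0,0,0,0,-1],
    [0,0,0,0,0,0,-1]
  ]
}}

```text
clock: 29.3
eef_pos: [0.5752, -0.091, 0.0275]
orientation: [-0.0, 0.637, 0.771, -0.0]
contact_force: [-0.2, 1.0, -0.5]
finger_gap: 0.0001
gripper_force: 0.0
```

{"fn": "arm_command", "kwargs": {
  "series": [
    [0,0,0.4,0,0,0,-1],
    [0,0,0.4,0,0,0,-1],
    [0,0,0,0,0,0,-1],
    [0,0,0,0,0,0,-1]
  ]
}}

```text
clock: 29.7
eef_pos: [0.5753, -0.0911, 0.027]
orientation: [0.0, 0.637, 0.771, 0.0]
contact_force: [-0.9, 1.1, 3.7]
finger_gap: -0.0002
gripper_force: 1.8
```

{"fn": "arm_command", "kwargs": {
  "series": [
    [0,0,0.4,0,0,0,-1],
    [0,0,0.4,0,0,0,-1],
    [0,0,0,0,0,0,-1],
    [0,0,0,0,0,0,-1]
  ]
}}

```text
clock: 30.1
eef_pos: [0.5753, -0.0911, 0.0266]
orientation: [-0.0, 0.637, 0.771, -0.0]
contact_force: [-2.7, 0.4, 6.7]
finger_gap: -0.0003
gripper_force: 3.5
```

{"fn": "arm_command", "kwargs": {
  "series": [
    [0,0,0.5,0,0,0,-1],
    [0,0,0.5,0,0,0,-1],
    [0,0,0.4,0,0,0,-1],
    [0,0,0,0,0,0,-1],
    [0,0,0,0,0,0,-1]
  ]
}}

```text
clock: 30.6
eef_pos: [0.5753, -0.091, 0.0261]
orientation: [-0.0, 0.637, 0.771, -0.0]
contact_force: [-3.3, 1.4, 11.7]
finger_gap: 0.0002
gripper_force: 5.9
```

{"fn": "arm_command", "kwargs": {
  "series": [
    [0,0,0.4,0,0,0,-1],
    [0,0,0.3,0,0,0,-1],
    [0,0,0,0,0,0,-1],
    [0,0,0,0,0,0,-1]
  ]
}}

```text
clock: 31.0
eef_pos: [0.5753, -0.091, 0.0258]
orientation: [-0.0, 0.637, 0.771, -0.0]
contact_force: [-5.7, 1.4, 14.3]
finger_gap: 0.0001
gripper_force: 7.1
```

Supports 0 and 2 read home at 0.0247. Supports 3 and 1 were pressed while the board was still tilted, so I'll press both again to confirm.

{"fn": "arm_command", "kwargs": {
  "series": [
    [0,0,-15,0,0,0,-1],
    [0,0,-34,0,0,0,-1],
    [24,0,0,0,0,0,-1],
    [24,0,0,0,0,0,-1],
    [24,-1,0,0,0,0,-1],
    [0,0,20,0,0,0,-1],
    [0,0,14,0,0,0,-1],
    [0,0,8,0,0,0,-1],
    [0,0,3,0,0,0,-1],
    [0,0,0,0,0,0,-1]
  ]
}}

```text
clock: 32.0
eef_pos: [0.5601, -0.0208, 0.0273]
orientation: [-0.001, 0.638, 0.77, -0.0]
contact_force: [-0.2, 0.3, -0.0]
finger_gap: 0.0001
gripper_force: 0.0
```

{"fn": "arm_command", "kwargs": {
  "series": [
    [0,0,0.5,0,0,0,-1],
    [0,0,0.5,0,0,0,-1],
    [0,0,0.5,0,0,0,-1],
    [0,0,0.5,0,0,0,-1],
    [0,0,0,0,0,0,-1]
  ]
}}

```text
clock: 32.5
eef_pos: [0.5616, -0.0209, 0.0268]
orientation: [0.001, 0.637, 0.771, 0.0]
contact_force: [-1.3, -2.1, 5.4]
finger_gap: 0.0003
gripper_force: 2.6
```

{"fn": "arm_command", "kwargs": {
  "series": [
    [0,0,0.5,0,0,0,-1],
    [0,0,0.5,0,0,0,-1],
    [0,0,0.5,0,0,0,-1],
    [0,0,0,0,0,0,-1],
    [0,0,0,0,0,0,-1]
  ]
}}

```text
clock: 33.0
eef_pos: [0.5617, -0.021, 0.0262]
orientation: [0.001, 0.637, 0.771, 0.0]
contact_force: [-2.5, -0.7, 10.7]
finger_gap: -0.0
gripper_force: 5.3
```

{"fn": "arm_command", "kwargs": {
  "series": [
    [0,0,0.4,0,0,0,-1],
    [0,0,0.3,0,0,0,-1],
    [0,0,0,0,0,0,-1]
  ]
}}

```text
clock: 33.3
eef_pos: [0.5617, -0.0209, 0.0259]
orientation: [0.001, 0.637, 0.771, 0.0]
contact_force: [-4.3, -0.1, 13.3]
finger_gap: 0.0002
gripper_force: 6.6
```

{"fn": "arm_command", "kwargs": {
  "series": [
    [0,0,-15,0,0,0,-1],
    [0,0,-34,0,0,0,-1],
    [0,-22,0,0,0,0,-1],
    [0,-24,0,0,0,0,-1],
    [0,-22,0,0,0,0,-1],
    [0,0,20,0,0,0,-1],
    [0,0,14,0,0,0,-1],
    [0,0,8,0,0,0,-1],
    [0,0,3,0,0,0,-1],
    [0,0,0,0,0,0,-1]
  ]
}}

```text
clock: 34.3
eef_pos: [0.4936, -0.0331, 0.0273]
orientation: [-0.001, 0.637, 0.771, -0.0]
contact_force: [-0.8, -0.3, -0.3]
finger_gap: 0.0005
gripper_force: 0.2
```

{"fn": "arm_command", "kwargs": {
  "series": [
    [0,0,0.5,0,0,0,-1],
    [0,0,0.5,0,0,0,-1],
    [0,0,0.5,0,0,0,-1],
    [0,0,0.5,0,0,0,-1],
    [0,0,0,0,0,0,-1]
  ]
}}

```text
clock: 34.8
eef_pos: [0.4948, -0.0333, 0.0266]
orientation: [0.001, 0.637, 0.771, 0.0]
contact_force: [-1.6, 1.1, 6.2]
finger_gap: 0.0001
gripper_force: 3.4
```

{"fn": "arm_command", "kwargs": {
  "series": [
    [0,0,0.5,0,0,0,-1],
    [0,0,0.5,0,0,0,-1],
    [0,0,0.5,0,0,0,-1],
    [0,0,0.3,0,0,0,-1],
    [0,0,0,0,0,0,-1]
  ]
}}

```text
clock: 35.3
eef_pos: [0.4949, -0.0333, 0.0258]
orientation: [0.0, 0.637, 0.771, 0.0]
contact_force: [-4.3, 1.3, 13.9]
finger_gap: 0.0002
gripper_force: 7.1
```

{"fn": "arm_command", "kwargs": {
  "series": [
    [0,0,-15,0,0,0,-1],
    [0,0,-35,0,0,0,-1],
    [0,0,-40,0,0,0,-1],
    [50,0,-30,0,0,0,-1],
    [50,0,0,0,0,0,-1],
    [50,0,0,0,0,0,-1],
    [50,0,0,0,0,0,-1],
    [0,0,0,0,0,0,-1]
  ]
}}

```text
clock: 36.1
eef_pos: [0.4565, 0.1613, 0.1399]
orientation: [-0.0, 0.635, 0.773, 0.001]
contact_force: [0.6, -1.1, 0.3]
finger_gap: -0.0004
gripper_force: 0.0
```

```bash
python3 look.py 5; python3 -c "
import cv2;from h import *
a=cv2.imread('pics/l5.png');b=cv2.cvtColor(grab('top')['image'],cv2.COLOR_RGB2BGR);b=cv2.resize(b[80:310,100:520],(739,405))[:265]
cv2.imwrite('pics/l5b.png',np.vstack([a,b]))"
```

```text
(no output)
```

View pics/l5b.png

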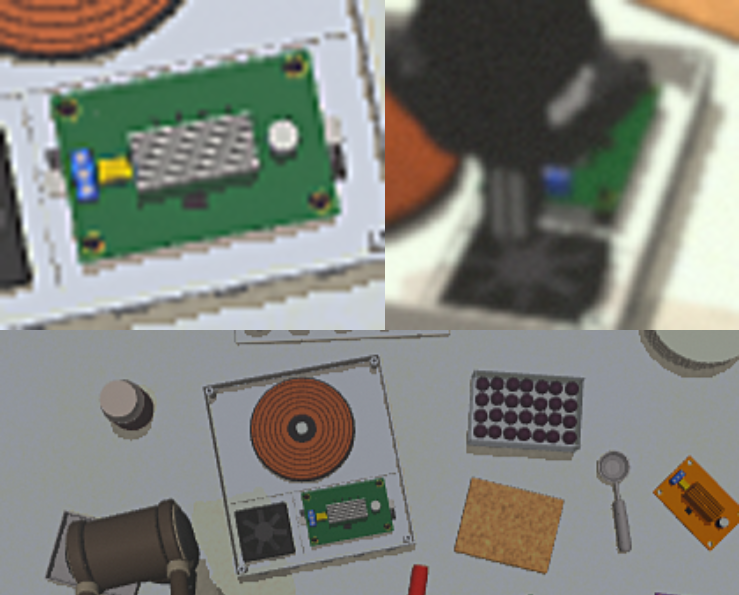

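The picture shows the board flat in the bay, with arrow heads above all four holes (crop (67,107), (295,66), (92,243), (320,201)). The blue block faces the fan, the other things are where they were, and the arm is clear.

```bash
python3 -c "
from cell import sign_off
print(sign_off())"
```

```text
the job is handed in; nothing more can be done
None
```

The green board is pressed home on all four supports with its blue terminal block towards the fan. The highest force I read while pressing was about 14 N, the other things were left where they were, and the job is handed in.

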